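# Gauge the die gap in the setting jig

### The arm

A 6-joint arm with a two-finger parallel gripper is mounted at the origin on a cart in front of the work surface, level with it; the furniture and walls round the work are solid. World frame = base frame: x ahead of the robot, y to its left, z up, the work surface at z = 0. Lengths are in m, angles in rad, forces in N, time in s.
With the tool pointing down it reaches from about 0.25 to 0.85 m from the base axis. Payload 12.5 kg.
Tool frame: the origin (TCP) lies at the very end of the fingers, on their centre line; the grasp point (between the pads) lies 19 mm behind it; x points along the fingers, z is the direction in which the jaws open and shut, and the axes are right-handed (so a half turn about x gives the same grasp; the last joint's range is limited). The gripper opens to 93 mm and grips with 3 to 60 N. Pads are 15 mm wide; open, the fingers measure 128 mm over their backs; the gripper's body (75 mm by 188 mm) begins 65 mm behind the grasp point.
Start: joints at [1.212, 0.351, 1.652, -0, 1.139, -0.085], TCP at [0.149, 0.53, 0.219] pointing down, gripper open.
Joint ranges: [-2.75, 2.75], [-0.79, 2.1], [0.01, 2.65], [-1.57, 4.71], [0.07, 3.14], [-2.87, 2.87]. Speed limits (rad/s): [2.22, 2.22, 2.79, 3.14, 3.14, 3.14].

### API

Orientations are given as a rotation vector (axis times angle).
In Python, from cell import r, imaging gives the robot as it stands. The module is installed in compiled form; this text tells all that it offers.
- The arm moves only by the tool apply_moves, never from a script. Its argument "steps" is a list of rows, each a list of 3 entries, a list of its own where there are three numbers: the opening, from 0 (shut) to 1 (fully open), then the shift along the world's x, y, z in units of 50 mm (1.0 is 50 mm), then the turn, a rotation vector about the world's x, y, z in units of 10 degrees (1.0 is 10 degrees). In form: [[gripper, [x, y, z], [ax, ay, az]], ...]. A call has 1 to 10 rows; each row shifts and turns the commanded pose from where the row before left it; what a row does not reach is not made up. A row lasts 1/8 s, in which the tool goes at most 62.5 mm and 10.7 degrees, less where a joint would pass 70% of its speed; a pose out of reach is approached as far as the arm can. A call is refused whole if a number of a shift passes 1 or a number of a turn 1, either way. A call with a gripper value outside its range is refused whole. The fingers move at their own pace and stop on an object; "squeeze" is the grip in N (left out, the last holds). Time passes only in rows, so rows that do not move let the fingers close. It gives the time, the measured TCP pose, the force and the opening at its end, in the units of the state.
- r.sense(): the state, without advancing time (a new reading comes with each control period).
- imaging.camera(name): name is "scene" or "top" or "wrist"; returns (picture, depth): 384x512x3 uint8, red, green, blue; 384x512 float32, m along the optical axis (not along the pixel's ray), 0 where there is no reading.
- imaging.camera_model(name): a dict with "fx", "fy", "cx", "cy" (pixels), "extrinsics" (4x4, takes a point from camera to world coordinates); the wrist camera has in their place "mount" (4x4, takes a point from camera to tool coordinates, whose origin is the TCP and whose axes are the tool frame's). Camera axes: x right, y down, z forward; pixel columns grow to the right and rows downward; lengths in m; the calibration is good to about 2 mm. A picture is of the moment at which its call begins: read the wrist's pose just before it. camera_model takes no time and is no camera call.
- r.close_job(): hands the job in, once; it reports no verdict.
The state is a dict: "time": time; "q": joint angles; "dq": joint speeds; "joint_efforts": joint torques, N m; "tcp_pos": TCP position; "orientation": TCP orientation; "contact_force": force on the tool from outside, world axes, zero at the start; "torque": the same for the moment, N m; "width": finger opening in m.
Only numpy, scipy, OpenCV 4.12 (cv2) and the standard library are available. Lean on these libraries where they do the work, as an engineer would, in place of code of your own. Each camera call takes 0.05 s, during which the arm holds its last target. There are 200 camera calls.

### The job

Seat the aluminium die insert flat and square in the pocket of the setting jig and let go of it. Then take the taper gauge from its stand, slide its blade straight down, flat to the faces, into the gap between the insert and the sprung jaw until it drags snugly on both and the jaw just begins to give (about half a millimetre), and stop there. Finish still gripping the gauge upright at that depth, with the insert still seated; do not force the jaw back, and leave the other things on the table where they are.

Things in the scene. Friction and masses are not known exactly. Their poses are not given: they have to be found in the camera images.
- fixture: setting jig, fixed: dark steel base plate 150 x 96 x 12 mm with a pocket and a sprung jaw standing on it. Origin on the table under the plate (plate centre is 4 mm towards -x); its x axis runs level from the pocket to the jaw, z up. Along x from above: a back fence 60 mm over the table, the pocket, the gap, the jaw.
- pocket (a point): centre of the pocket's floor, 12 mm above the table, axes as the jig's. Play for the insert: 0.8 mm each way in x, 1.2 mm in y. Fence at -x, 48 mm above this floor; round-topped cheeks 14 mm high at both y sides; at +x a strip 5 mm high, 4 mm thick, at the bottom of the gap. An insert pushed back to the fence has its +x face 19.2 mm to the +x side of this point.
- insert: aluminium die insert, loose, 0.35 kg: block 40 mm (x) x 56 mm (y) x 54 mm high with a grip bar on top, 18 mm (x) x 34 mm (y) x 26 mm high (80 mm in all). Origin at the centre of its underside, z up. It goes into the pocket with its x axis along the jig's x (either way round); its top edges are rounded, radius 4 mm.
- jaw_unit: jaw with grey housing, fixed on the jig's base, at a slightly different place along x each time. Origin at the foot of the jaw's face at rest, on the base plate; x away from the gap. Jaw: steel plate 50 mm wide (y), 10 mm thick, 54 mm high (level with the seated insert's shoulder), top edge rounded 4 mm. Gap from its face to the insert pushed to the fence: 5 to 7 mm; measure or feel it.
- jaw_lip (a point): middle of the top of the jaw's face plane at rest, 66 mm above the table; the gap lies just to its -x side (jig's x). It does not move with the jaw.
- jaw (a joint): how far the jaw has been pushed back from rest, m (0 to 0.005). It starts to give at 2 N and then takes 4 N for each mm; snug is about 0.2 to 1 mm.
- gauge: taper gauge, loose, 0.13 kg, hanging in its stand: black handle 18 (x) x 34 mm (y), 5 to 45 mm above the origin, on a steel flange 30 x 44 x 5 mm. Origin: centre of the flange's underside, z up. Below: blade 80 mm long, 24 mm wide (y), 2.5 mm thick (x) at the tip, +1 mm every 8 mm, 8.5 mm from 48 mm up. It flexes at its root about y (1.8 N m/rad). Its x goes along the jig's x, either way.
- leaf_tip (a point): centre of the blade's tip edge, 80 mm below the gauge's origin.
- stand: grey gauge stand, fixed, 70 x 90 mm foot, 50 x 70 mm body, 90 mm high, with a slot 14 x 30 mm in which the blade hangs; the flange rests on top. Origin at the centre of its underside. It stands at one side of the jig and the insert lies at the other; the sides change.
- cup: steel cup, 72 mm across, 82 mm high; leave alone. Origin at its foot.
- tub: open pink tub, 96 mm across, 55 mm high, at the left end of the work space, beside the other tubs; leave alone.
- lid: pink tub lid, 98 mm across, 16 mm high, near the front edge at the left; leave alone.
Not all that is in view belongs to the job. What is shaped like the insert but red or turquoise is not meant.

How it is judged:
On the way, in this order (a step that is already met when the one before it is completed fails the run):
1. the insert is seated flat and square in the pocket and released (horizontal distance between insert and pocket below 0.0025 m and z of insert in the frame of pocket below 0.002 m and angle between the x axis of insert and the x axis of fixture, either way round below 0.06 rad and angle between insert's own z axis and vertical below 0.04 rad and contact force between the fingers and insert below 0.1 N), for 0.2 s.
2. the gauge is gripped and out of its stand, with the insert still seated (horizontal distance between insert and pocket below 0.0025 m and z of insert in the frame of pocket below 0.002 m and angle between the x axis of insert and the x axis of fixture, either way round below 0.06 rad and angle between insert's own z axis and vertical below 0.04 rad and contact force between the fingers and gauge above 2 N and height (world z) of leaf_tip above 0.092 m), for 0.1 s.
At the end, for the whole second after the job is handed in: Insert seated (2.5 mm, 0.06 rad), untouched; gauge gripped, still, upright and square within 0.12 rad, tip over 10 mm into the gap; blade presses jaw with 1.5 to 10 N and insert with 1.2 to 12 N, jaw pushed back under 1.6 mm, blade not touching the jig base (all of step 1 and contact force between the fingers and gauge above 2 N and contact force between gauge and jaw_unit between 1.5 and 10 N and contact force between gauge and insert between 1.2 and 12 N and value of joint jaw below 0.0016 m and z of leaf_tip in the frame of fixture below 0.056 m and y of leaf_tip in the frame of fixture between -0.014 and 0.014 m and angle between the x axis of gauge and the x axis of fixture, either way round below 0.12 rad and angle between gauge's own z axis and vertical below 0.12 rad and contact force between gauge and fixture below 0.2 N and linear speed of gauge below 0.01 m/s); the arm keeps its last pose, push and grip.
It fails at once if the jaw is forced back by more than 2.5 mm (value of joint jaw above 0.0025 m).
It fails at once if a bystander is shifted by more than 30 mm (distance of any of cup, tub, lid from where it was at the start of the episode above 0.03 m).
It also fails if it takes over 72 s, if anything falls off the work surface, if the arm or the gripper's body presses on something with over 40 N, if the wrist force passes 120 N, or if a joint passes its speed limit or range.

## Working session

There is one attempt and no reset: what is moved stays moved. The work goes in short steps, Python scripts to look and compute and a tool call to move; the robot and the scene stay as the last step left them, time stands still between calls to the robot, and variables do not carry over. Pictures are saved under pics/ and viewed, about 8 in all and at most 12, crops included, and the job is handed in when it is done.

Besides the shell and the picture viewer there is one more tool, called after ">>>" by a JSON object that holds its "fn" and its "kwargs". apply_moves: Moves the arm, as the interface text tells. Its arguments: {"type":"object","properties":{"steps":{"type":"array"},"squeeze":{"type":"number"}},"required":["steps"]}

```bash
mkdir -p pics
cat > h.py <<'E'
import numpy as np,cv2
from cell import r,imaging
from scipy.spatial.transform import Rotation as R
def shot(n):
    s=r.sense(); im,d=imaging.camera(n); m=imaging.camera_model(n)
    if n=="wrist":
        T=np.eye(4);T[:3,:3]=R.from_rotvec(s["orientation"]).as_matrix();T[:3,3]=s["tcp_pos"];E=T@np.array(m["mount"])
    else: E=np.array(m["extrinsics"])
    v,u=np.mgrid[:384,:512]
    P=np.stack([(u-m["cx"])/m["fx"]*d,(v-m["cy"])/m["fy"]*d,d],-1)@E[:3,:3].T+E[:3,3]
    P[d==0]=np.nan
    return im,P,E,m
def save(im,name): cv2.imwrite("pics/"+name,im[:,:,::-1])
E
python3 - <<'E'
from h import *
s=r.sense();print({k:np.round(v,3) for k,v in s.items()})
for n in("top","scene"):
    im,P,E,m=shot(n);np.savez(n,im=im,P=P);save(cv2.resize(im,(768,576)),n+".png");print(n,E.round(3),m["fx"])
E
```

```text
{'time': np.float64(0.0), 'q': array([ 1.212,  0.351,  1.652,  0.   ,  1.139, -0.085]), 'dq': array([ 0.   ,  0.003,  0.001,  0.001,  0.   , -0.   ]), 'joint_efforts': array([ 0.0000e+00, -4.9731e+01, -2.8525e+01,  7.0000e-02,  2.6000e-02,
       -0.0000e+00]), 'tcp_pos': array([0.149, 0.529, 0.218]), 'orientation': array([-1.006,  1.327,  1.005]), 'contact_force': array([-0.31 , -0.418,  0.03 ]), 'torque': array([ 0.02 , -0.029,  0.039]), 'width': np.float64(0.093)}
top [[-0.006 -0.993  0.121  0.416]
 [-1.     0.004 -0.018  0.068]
 [ 0.018 -0.121 -0.992  1.188]
 [ 0.     0.     0.     1.   ]] 443.74696705344485
scene [[ 0.77  -0.454  0.448 -0.017]
 [-0.638 -0.542  0.547 -0.612]
 [-0.006 -0.707 -0.707  0.961]
 [ 0.     0.     0.     1.   ]] 409.9482404086024
```

View pics/top.png

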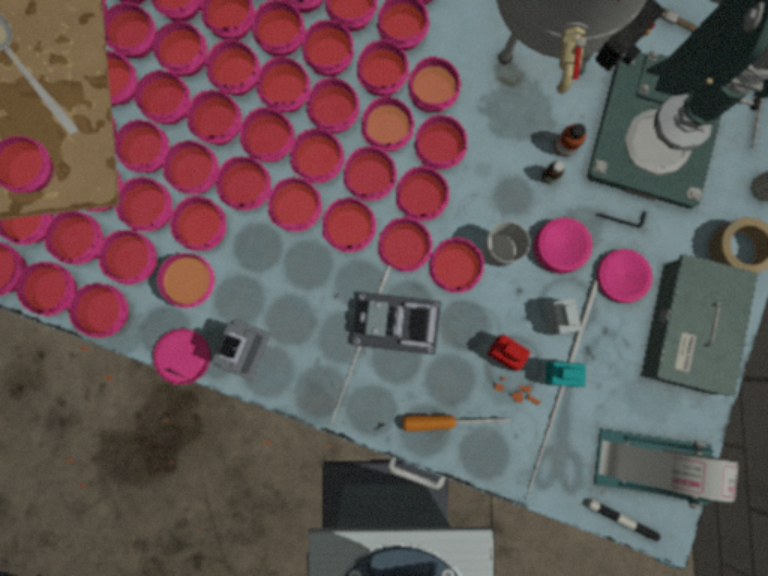

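View pics/scene.png

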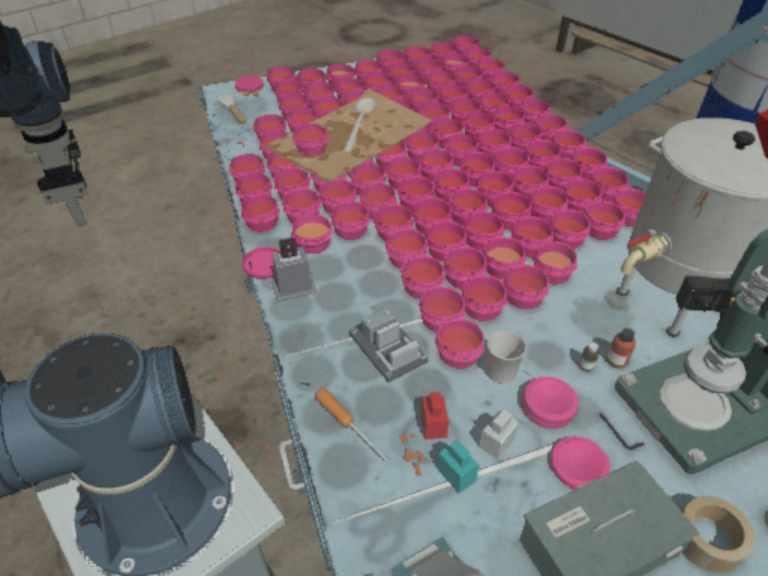

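Run:
```python
from h import *
o=[]
for n,(a,b,c,d) in {"top":(190,235,225,300),"scene":(205,255,225,290)}.items():
    z=np.load(n+".npz");im=z["im"];o.append(cv2.resize(im[a:b,c:d],(780,int(780*(b-a)/(d-c))),interpolation=cv2.INTER_CUBIC)[:580])
z=np.load("top.npz");im,P=z["im"],z["P"]
def p(u,v): return P[int(v/1.5),int(u/1.5)].round(3)
for nm,u,v in [("table",480,330),("gauge",232,345),("stand",255,355),("ins",566,312),("lid",180,356),("cup",508,245)]: print(nm,p(u,v))
H=P[190:240,225:300,2]
print((H[::3,::3]*1000).round().astype(int))
print("x rows",P[190:240:3,262,0].round(3)); print("y cols",P[214,225:300:3,1].round(3))
# masks by height
from scipy import ndimage as N
def rect(sel,lab):
    L,k=N.label(sel)
    for i in range(1,k+1):
        q=P[L==i]
        if len(q)>25: (c,s,a)=cv2.minAreaRect((q[:,:2]*1000).astype(np.float32)); print(lab,len(q),np.round(c),np.round(s),round(a,1),np.median(q[:,2]).round(3))
Z=np.nan_to_num(P[...,2]); W=(P[...,0]>.2)&(P[...,0]<.7)&(P[...,1]>-.4)&(P[...,1]<.5)
rect((Z>.044)&(Z<.15)&W,"h>44");rect((Z>.072)&(Z<.2)&W,"h>72")
save(o[0],"c1.png");
```

```text
table [ 0.495 -0.147 -0.001]
gauge [0.464 0.271 0.136]
stand [0.454 0.253 0.005]
ins [ 0.52  -0.279  0.075]
lid [0.452 0.386 0.001]
cup [ 0.649 -0.198  0.009]
[[                  -3                   -5                    2
                    -3                   -1                    0
                    -1                   -4                   -1
                     3                   -2                    3
                     0                   -5                   -2
                     5                    1                    0
                     0                   -2                   -6
                    -4                    2                   46
                    54]
 [                   2                    1                   -1
                    -2                    1                    1
                     0                    1                    0
                     1                   -1                    1
                     4                    1                   -4
                     0                    2                   -4
       
[... 9061 characters left out ...]
05
h>44 40 [552. 344.] [14. 59.] 41.1 0.049
h>44 128 [529. 485.] [29. 84.] 89.8 0.053
h>44 345 [ 517. -288.] [56. 42.] 9.7 0.055
h>44 336 [513.  43.] [44. 62.] 89.9 0.057
h>44 92 [509.   6.] [15. 49.] 83.7 0.063
h>44 115 [502. -53.] [12. 58.] 82.8 0.058
h>44 655 [464. 275.] [51. 70.] 68.4 0.09
h>44 353 [ 455. -190.] [57. 40.] 56.2 0.055
h>44 362 [ 417. -287.] [56. 40.] 85.9 0.056
h>44 273 [ 266. -386.] [28. 59.] 89.2 0.054
h>72 87 [ 651. -195.] [70. 42.] 42.8 0.08
h>72 105 [ 516. -288.] [33. 19.] 8.5 0.08
h>72 607 [464. 275.] [51. 70.] 68.4 0.091
h>72 101 [ 455. -190.] [34. 18.] 57.2 0.079
h>72 103 [ 418. -285.] [33. 17.] 89.6 0.081<stdin>:9: RuntimeWarning: invalid value encountered in cast
```

View pics/c1.png

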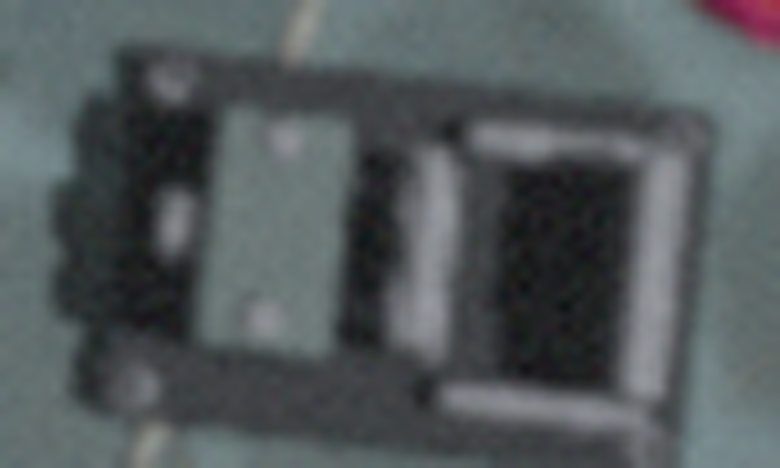

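```bash
cat >> h.py <<'E'
def st():
    s=r.sense();M=R.from_rotvec(s["orientation"]).as_matrix()
    print("t",round(float(s["time"]),2),"tcp",np.round(s["tcp_pos"],4),"zyaw",np.degrees(np.arctan2(M[1,2],M[0,2])).round(2),"xdir",M[:,0].round(4),"ydir",M[:,1].round(3),"F",np.round(s["contact_force"],2),"T",np.round(s["torque"],2),"w",round(float(s["width"]),4),"q6",round(float(s["q"][5]),2))
    return s,M
E
python3 - <<'E'
from h import *
s,M=st();print(np.array(imaging.camera_model("wrist")["mount"]).round(3))
E
```

```text
t 0.1 tcp [0.1486 0.5292 0.2181] zyaw 74.31 xdir [-4.e-04 -1.e-03 -1.e+00] ydir [-0.963  0.27   0.   ] F [-0.18 -0.38  0.84] T [-0.02 -0.    0.  ] w 0.0932 q6 -0.08
[[-0.    -0.269  0.963 -0.164]
 [-0.    -0.963 -0.269  0.074]
 [ 1.    -0.001  0.    -0.   ]
 [ 0.     0.     0.     1.   ]]
```

>>> {"fn": "apply_moves", "kwargs": {"steps": [[1,[0.7,-1,0.3],[0,0,0]],[1,[0.7,-1,0.3],[0,0,0]],[1,[0.7,-1,0.3],[0,0,0]],[1,[0.7,-1,0],[0,0,0.2]],[1,[0.7,-1,0],[0,0,0.2]],[1,[0.7,-1,0],[0,0,0.2]],[1,[0.7,-1,0],[0,0,0.3]],[1,[0.7,-1,0],[0,0,0]],[1,[0.7,-1,0],[0,0,0]],[1,[0.4,-1,0],[0,0,0]]], "squeeze": 20}}

```text
time: 1.35
tcp_pos: [0.484, 0.0283, 0.2631]
orientation: [-1.122, 1.263, 1.123]
contact_force: [1.0, 0.0, 0.7]
width: 0.0931
```

>>> {"fn": "apply_moves", "kwargs": {"steps": [[1,[0,-0.6,0],[0,0,0]],[1,[0,0,0],[0,0,0]],[1,[0,0,0],[0,0,0]]]}}

```text
time: 1.72
tcp_pos: [0.4829, 0.001, 0.2633]
orientation: [-1.122, 1.262, 1.123]
contact_force: [0.2, 0.2, 0.6]
width: 0.093
```

Run:
```python
from h import *
st();im,P,E,m=shot("wrist");np.savez("jig",im=im,P=P,E=E)
big=cv2.resize(im,(768,576));save(big,"jig.png")
```

```text
t 1.73 tcp [0.4829 0.001  0.2633] zyaw 83.31 xdir [-3.e-04  3.e-04 -1.e+00] ydir [-0.993  0.116  0.   ] F [0.17 0.23 0.61] T [0.07 0.02 0.03] w 0.093 q6 -1.55
```

View pics/jig.png

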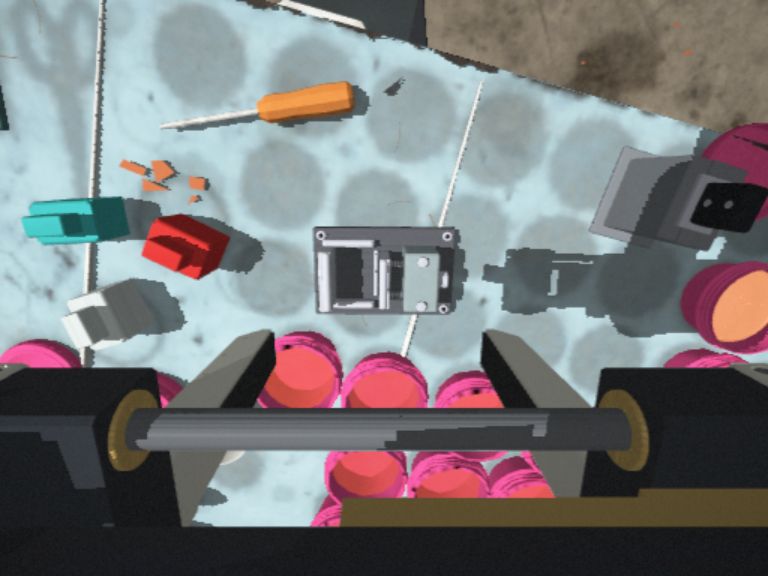

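```bash
cat > seg.py <<'E'
from h import *
from scipy import ndimage as N
def rects(P,lo,hi,box,lab,minn=40):
    Z=np.nan_to_num(P[...,2]);x0,x1,y0,y1=box
    L,k=N.label((Z>lo)&(Z<hi)&(P[...,0]>x0)&(P[...,0]<x1)&(P[...,1]>y0)&(P[...,1]<y1))
    for i in range(1,k+1):
        q=P[L==i]
        if len(q)>minn:
            c,s,a=cv2.minAreaRect((q[:,:2]*1000).astype(np.float32))
            if s[0]<s[1]: a+=90;s=s[::-1]
            print(lab,len(q),"c",np.round(c,1),"LxW",np.round(s,1),"longdir",round((a+90)%180-90,1),"z",np.median(q[:,2]).round(4))
E
python3 - <<'E'
from seg import *
P=np.load("jig.npz")["P"]
J=(.44,.56,-.10,.12);I=(.45,.58,-.36,-.23);G=(.40,.53,.2,.35)
rects(P,.006,.2,J,"plate");rects(P,.05,.0625,J,"fence/");rects(P,.063,.07,J,"jaw");rects(P,.019,.03,J,"cheek",15)
rects(P,-.02,.005,J,"table")
rects(P,.048,.075,I,"ins sh");rects(P,.075,.09,I,"ins bar");rects(P,.08,.098,G,"stand/fl");rects(P,.12,.15,G,"handle")
E
```

```text
plate 5283 c [508.8   3.3] LxW [150.1  96.8] longdir 83.0 z 0.0117
fence/ 338 c [501.2 -53.8] LxW [59.2 12.1] longdir -7.8 z 0.0565
fence/ 927 c [512.2  39.4] LxW [59.  33.7] longdir -6.0 z 0.0562
fence/ 82 c [508.    4.1] LxW [48.7  8.5] longdir -6.4 z 0.06
jaw 113 c [508.1   2.5] LxW [46.   5.8] longdir -6.6 z 0.0641
cheek 207 c [494.2 -31.9] LxW [54.9 50.9] longdir -6.6 z 0.0236
cheek 33 c [483.6  43. ] LxW [30.9  1.1] longdir 82.9 z 0.0273
cheek 136 c [537.2 -32.6] LxW [41.7  7.8] longdir 83.3 z 0.0233
table 4289 c [500.  10.] LxW [220. 120.] longdir 90.0 z -0.0021
ins sh 844 c [ 515.1 -287.1] LxW [56.4 38.3] longdir 10.8 z 0.0525
ins bar 308 c [ 515.3 -288. ] LxW [34.  19.9] longdir 11.1 z 0.0778
stand/fl 1878 c [462.8 274.9] LxW [70.5 51.4] longdir -21.1 z 0.0886
handle 786 c [462.9 274.3] LxW [34.1 19.9] longdir -23.0 z 0.1325
```

>>> {"fn": "apply_moves", "kwargs": {"steps": [[1,[0.1,-1,0],[0,0,0.5]],[1,[0.1,-1,0],[0,0,0.5]],[1,[0.1,-1,-0.2],[0,0,0.5]],[1,[0.1,-1,-0.4],[0,0,0.27]],[1,[0.1,-1,-0.5],[0,0,0]],[1,[0.15,-0.78,-0.7],[0,0,0]],[1,[0,0,0],[0,0,0]],[1,[0,0,0],[0,0,0]]]}}

```text
time: 2.78
tcp_pos: [0.5161, -0.2875, 0.1739]
orientation: [-1.35, 1.111, 1.35]
contact_force: [-0.2, 0.1, 0.2]
width: 0.0932
```

Run:
```python
from seg import *
st();im,P,E,m=shot("wrist")
I=(.45,.58,-.36,-.22)
rects(P,.047,.072,I,"ins sh");rects(P,.072,.09,I,"ins bar");rects(P,.04,.09,I,"ins");save(im,"i2.png")
rects(P,-.02,.01,I,"table")
```

```text
t 2.77 tcp [ 0.5161 -0.2875  0.1739] zyaw 101.07 xdir [ 3.e-04  1.e-04 -1.e+00] ydir [-0.981 -0.192 -0.   ] F [-0.2   0.07  0.23] T [ 0.07 -0.04  0.02] w 0.0932 q6 -2.35
ins sh 1157 c [ 515.7 -288.4] LxW [56.5 39.1] longdir 10.0 z 0.0522
ins bar 564 c [ 515.1 -289. ] LxW [33.7 17.9] longdir 9.3 z 0.0782
ins 46 c [ 454.  -221.2] LxW [6.4 5.8] longdir -34.4 z 0.0498
ins 1756 c [ 515.7 -288.5] LxW [56.5 39.2] longdir 9.9 z 0.0528
table 8543 c [ 515. -290.] LxW [140. 130.] longdir -90.0 z -0.0021
```

>>> {"fn": "apply_moves", "kwargs": {"steps": [[1,[0,-0.02,-0.8],[0,0,-0.1]],[1,[0,0,-0.8],[0,0,0]],[1,[0,0,-0.5],[0,0,0]],[1,[0,0,-0.22],[0,0,0]],[0,[0,0,0],[0,0,0]],[0,[0,0,0],[0,0,0]],[0,[0,0,0],[0,0,0]],[0,[0,0,0],[0,0,0]],[0,[0,0,0],[0,0,0]],[0,[0,0,0],[0,0,0]]], "squeeze": 25}}

```text
time: 4.08
tcp_pos: [0.5156, -0.2897, 0.0574]
orientation: [-1.337, 1.121, 1.337]
contact_force: [0.8, 0.0, 0.0]
width: 0.0375
```

```bash
python3 -c "
from h import *
st()"
```

```text
t 4.08 tcp [ 0.5156 -0.2897  0.0574] zyaw 100.01 xdir [ 0. -0. -1.] ydir [-0.985 -0.174 -0.   ] F [0.79 0.02 0.05] T [ 0.03 -0.01  0.02] w 0.0375 q6 -2.34
```

>>> {"fn": "apply_moves", "kwargs": {"steps": [[0,[0,0,0],[0,0,0]],[0,[0,0,0],[0,0,0]],[0,[0,0,0],[0,0,0]],[0,[0,0,0],[0,0,0]],[0,[0,0,0.3],[0,0,0]],[0,[0,0,0.7],[0,0,0]],[0,[0,0,0.7],[0,0,0]],[0,[0,0,0.7],[0,0,0]],[0,[0,0,0.3],[0,0,0]]]}}

```text
time: 5.2
tcp_pos: [0.5161, -0.29, 0.1949]
orientation: [-1.339, 1.121, 1.334]
contact_force: [0.2, 0.6, -5.3]
width: 0.0177
```

```bash
python3 -c "
from h import *
st()"
```

```text
t 5.2 tcp [ 0.5161 -0.29    0.1949] zyaw 100.01 xdir [ 0.0026 -0.0018 -1.    ] ydir [-0.985 -0.174 -0.002] F [ 0.23  0.57 -5.32] T [ 0.06 -0.06  0.01] w 0.0177 q6 -2.34
```

>>> {"fn": "apply_moves", "kwargs": {"steps": [[0,[0.2,0.9,0],[0,0,-0.4]],[0,[0.2,0.9,0],[0,0,-0.4]],[0,[0.2,0.9,0],[0,0,-0.4]],[0,[0.2,0.9,0],[0,0,-0.3]],[0,[0.2,0.9,0],[0,0,-0.2]],[0,[0.2,0.74,0],[0,0,0]],[0,[0,0,0],[0,0,0]],[0,[0,0,0],[0,0,0]]]}}

```text
time: 6.2
tcp_pos: [0.5752, -0.028, 0.192]
orientation: [-1.119, 1.265, 1.12]
contact_force: [-0.7, 0.3, -4.2]
width: 0.0179
```

Run:
```python
from seg import *
st();im,P,E,m=shot("wrist");np.savez("jig2",im=im,P=P,E=E);save(cv2.resize(im,(768,576)),"j2.png")
J=(.44,.56,-.10,.12)
rects(P,.005,.012,J,"platetop");rects(P,.005,.1,J,"plate");rects(P,.05,.0595,J,"fence/");rects(P,.06,.07,J,"jaw");rects(P,.018,.03,J,"cheek",15)
rects(P,-.02,.004,J,"table")
```

```text
t 6.2 tcp [ 0.5752 -0.028   0.192 ] zyaw 83.03 xdir [-1.e-03 -2.e-04 -1.e+00] ydir [-0.993  0.121  0.001] F [-0.73  0.27 -4.22] T [-0.07 -0.06 -0.01] w 0.0179 q6 -1.58
platetop 4515 c [508.6   3.4] LxW [150.2  94.2] longdir 83.0 z 0.0103
platetop 141 c [510.5  17.7] LxW [26.8  9.2] longdir -8.1 z 0.0104
plate 9156 c [508.6   3.4] LxW [150.2  94.2] longdir 83.0 z 0.0118
fence/ 613 c [501.3 -53.9] LxW [58.8 12.3] longdir -7.4 z 0.0565
fence/ 1632 c [513.3  39.2] LxW [60.  34.4] longdir -7.0 z 0.0562
jaw 407 c [509.1   3.3] LxW [49.   9.8] longdir -6.2 z 0.0634
cheek 337 c [480.6 -27.2] LxW [50.7 41.3] longdir -79.6 z 0.0236
cheek 29 c [506.7  -1.3] LxW [32.6  0.1] longdir -7.1 z 0.024
cheek 26 c [511.5  22.3] LxW [24.8  0.4] longdir -7.4 z 0.024
cheek 246 c [530.5 -36.4] LxW [52.9 19.6] longdir 83.0 z 0.0236
table 7305 c [500.  10.] LxW [219.9 120. ] longdir 90.0 z -0.0021
```

View pics/j2.png

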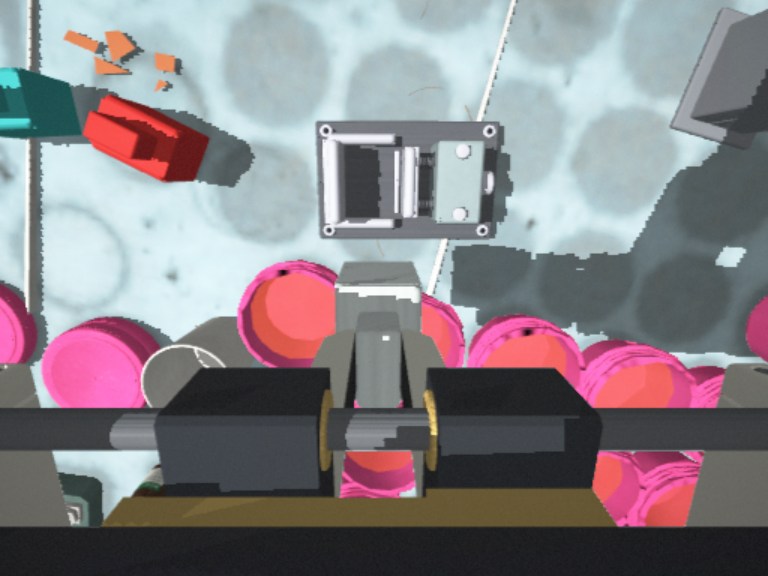

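Run:
```python
from h import *
z=np.load("jig2.npz");P=z["P"]
a=np.radians(83);u=np.array([np.cos(a),np.sin(a)]);v=np.array([-u[1],u[0]])
O=np.array([.5086,.0034])+.004*u
X=(P[...,:2]-O)@u*1000;Y=(P[...,:2]-O)@v*1000;Z=P[...,2]*1000
def q(sel,lab):
    s=sel&np.isfinite(Z);print(lab,s.sum(),"u",np.percentile(X[s],[1,5,50,95,99]).round(1),"v",np.percentile(Y[s],[1,5,50,95,99]).round(1),"z",np.percentile(Z[s],[5,50,95]).round(1))
q((Z>52)&(Z<62)&(X<-50)&(X>-75)&(abs(Y)<25),"fence top")
q((Z>15)&(Z<50)&(X<-45)&(X>-75)&(abs(Y)<20),"fence face")
for s in(1,-1): q((Z>19)&(Z<30)&(X>-52)&(X<-20)&(s*Y>22)&(s*Y<45),"cheek%d"%s)
q((Z>59)&(Z<70)&(X>-20)&(X<10)&(abs(Y)<24),"jaw top")
q((Z>20)&(Z<55)&(X>-20)&(X<0)&(abs(Y)<20),"jaw face")
q((Z>13)&(Z<18)&(X>-20)&(X<-5)&(abs(Y)<20),"strip")
# profile rows along u at z
for x0 in range(-22,8,1):
    s=(abs(X-x0)<.5)&(abs(Y)<20)
    print(x0,s.sum(),np.percentile(Z[s],[20,50,80]).round(1) if s.sum() else "",end=" | ")
print()
# held insert, tool frame
T=np.array([.5752,-.028]);A=(P[...,:2]-T)@u*1000;B=(P[...,:2]-T)@v*1000
s=(Z>120)&(Z<300)&(abs(A)<35)&(abs(B)<45)&np.isfinite(Z)
import itertools
for zz in range(124,236,6):
    k=s&(abs(Z-zz)<3)
    if k.sum()>10: print(zz,k.sum(),"A",np.percentile(A[k],[1,50,99]).round(1),"B",np.percentile(B[k],[1,50,99]).round(1))
```

```text
fence top 517 u [-67.5 -67.1 -61.2 -56.  -55.7] v [-24.2 -22.1   0.6  22.3  24.3] z [53.4 56.6 58.9]
fence face 88 u [-55.9 -55.9 -55.8 -55.6 -55.6] v [-19.3 -18.2  -1.9  18.4  19.6] z [16.5 32.5 48. ]
cheek1 199 u [-51.8 -50.7 -36.5 -21.2 -20. ] v [29.1 29.8 33.1 36.6 36.7] z [21.7 23.8 25.2]
cheek-1 155 u [-52.  -50.7 -35.8 -22.1 -20.8] v [-36.2 -36.1 -32.4 -29.9 -29.9] z [22.3 23.8 25.1]
jaw top 430 u [-8.9 -8.7 -4.4  0.4  0.9] v [-23.7 -21.5   0.7  21.4  23.6] z [59.9 63.2 65. ]
jaw face 67 u [-9.1 -9.  -8.9 -8.9 -8.9] v [-19.2 -17.8  -1.   16.2  18.3] z [21.  39.4 50.2]
strip 99 u [-13.6 -13.5 -12.2 -10.7 -10.6] v [-19.4 -17.1   0.1  17.8  19. ] z [14.  15.2 16.8]
-22 33 [ 9.9 10.4 11.2] | -21 33 [10.  10.7 11.3] | -20 15 [ 9.9 10.5 10.7] | -19 17 [ 9.6 10.4 11. ] | -18 33 [ 9.7 10.3 11. ] | -17 33 [ 9.9 10.6 11.1] | -16 33 [ 9.4 10.1 10.7] | -15 13 [10.2 10.6 11.6] | -14 29 [ 9.6 10.8 15. ] | -13 24 [14.6 15.  15.5] | -12 33 [14.9 15.4 16. ] | -11 33 [14.3 14.9 15.7] | -10 11 [10.3 10.5 11. ] | -9 130 [20.1 41.6 59.7] | -8 40 [62.8 63.3 64.1] | -7 37 [63.3 64.1 64.5] | -6 37 [6
[... 451 characters left out ...]
7.8 28. ]
154 74 A [-19.5  -1.3  18.5] B [27.5 27.7 28.1]
160 91 A [-19.2   1.3  18.2] B [27.4 27.8 28.1]
166 108 A [-19.8  -1.6  18.4] B [27.3 27.7 28.1]
172 116 A [-19.4   1.3  18.7] B [27.4 27.7 28.1]
178 131 A [-19.5  -0.9  18.6] B [27.3 27.7 28. ]
184 795 A [-20.1  -0.9  19. ] B [ 6.4 20.8 28. ]
190 768 A [-18.4  -0.2  17.1] B [ 7.4 19.2 27.6]
196 195 A [-20.7  -0.8  19.6] B [ 7.   8.9 17.1]
202 271 A [-23.1  -0.2  22. ] B [ 7.   8.9 17.1]
208 303 A [-23.4  -0.2  22.5] B [-13.5   8.8  17. ]
214 1763 A [-22.   -0.2  20.6] B [-16.4   3.6  16.5]
220 312 A [-24.1  -9.4  23.2] B [-7.1  8.5  9.2]
226 285 A [-24.3  -9.4  23. ] B [-2.2  8.6  9.3]
232 189 A [-16.8   8.4  15.9] B [-5.3  8.5  9.3]
```

>>> {"fn": "apply_moves", "kwargs": {"steps": [[0,[-0.7,0.02,0],[0,0,0]],[0,[-0.71,0,0],[0,0,0]],[0,[0,0,-0.6],[0,0,0]],[0,[0,0,-0.52],[0,0,0]],[0,[0,0,0],[0,0,0]],[0,[0,0,0],[0,0,0]],[0,[0,0,0],[0,0,0]]]}}

```text
time: 7.12
tcp_pos: [0.5057, -0.0269, 0.1374]
orientation: [-1.12, 1.263, 1.117]
contact_force: [-0.5, -0.5, -3.8]
width: 0.0178
```

```bash
python3 -c "
from h import *
s,M=st();print((s['tcp_pos'][:2]-np.array([.50464,-.02679]))*1000)"
```

```text
t 7.12 tcp [ 0.5057 -0.0269  0.1374] zyaw 83.0 xdir [ 1.7e-03 -3.0e-04 -1.0e+00] ydir [-0.993  0.122 -0.002] F [-0.54 -0.51 -3.77] T [0.04 0.01 0.02] w 0.0178 q6 -1.59
[ 1.02606789 -0.14872806]
```

>>> {"fn": "apply_moves", "kwargs": {"steps": [[0,[-0.02,0,-0.2],[0,0,0]],[0,[0,0,-0.25],[0,0,0]],[0,[0,0,-0.25],[0,0,0]],[0,[0,0,-0.25],[0,0,0]],[0,[0,0,-0.1],[0,0,0]],[0,[0,0,-0.1],[0,0,0]],[0,[0,0,-0.08],[0,0,0]],[0,[0,0,0],[0,0,0]]]}}

```text
time: 8.12
tcp_pos: [0.5041, -0.0267, 0.0748]
orientation: [-1.119, 1.264, 1.119]
contact_force: [-0.1, 0.2, -3.5]
width: 0.0176
```

```bash
python3 -c "
from h import *
s,M=st();print((s['tcp_pos'][:2]-np.array([.50464,-.02679]))*1000)"
```

```text
t 8.12 tcp [ 0.5041 -0.0267  0.0748] zyaw 83.01 xdir [-1.e-04  0.e+00 -1.e+00] ydir [-0.993  0.122  0.   ] F [-0.06  0.17 -3.54] T [ 0.01 -0.05 -0.06] w 0.0176 q6 -1.59
[-0.53963608  0.1149448 ]
```

>>> {"fn": "apply_moves", "kwargs": {"steps": [[0,[0.01,0,-0.04],[0,0,0]],[0,[0,0,-0.04],[0,0,0]],[0,[0,0,-0.03],[0,0,0]],[0,[0,0,0],[0,0,0]]]}}

```text
time: 8.62
tcp_pos: [0.5046, -0.0267, 0.0694]
orientation: [-1.119, 1.264, 1.119]
contact_force: [-0.3, -0.6, -3.3]
width: 0.0178
```

```bash
python3 -c "
from h import *
s,M=st();print((s['tcp_pos'][:2]-np.array([.50464,-.02679]))*1000)"
```

```text
t 8.62 tcp [ 0.5046 -0.0267  0.0694] zyaw 83.02 xdir [ 1.e-04 -0.e+00 -1.e+00] ydir [-0.993  0.122 -0.   ] F [-0.31 -0.62 -3.35] T [ 0.01 -0.01 -0.01] w 0.0178 q6 -1.59
[-0.00548147  0.12505956]
```

>>> {"fn": "apply_moves", "kwargs": {"steps": [[0,[0,0,-0.02],[0,0,0]],[0,[0,0,-0.01],[0,0,0]],[0,[0,0,0],[0,0,0]]]}}

```text
time: 9.0
tcp_pos: [0.5047, -0.0267, 0.0692]
orientation: [-1.119, 1.264, 1.119]
contact_force: [-7.0, 1.3, 17.9]
width: 0.0176
```

```bash
python3 -c "
from h import *
s,M=st();print((s['tcp_pos'][:2]-np.array([.50464,-.02679]))*1000)"
```

```text
t 9.0 tcp [ 0.5047 -0.0267  0.0692] zyaw 83.02 xdir [ 3.e-04 -1.e-04 -1.e+00] ydir [-0.993  0.122 -0.   ] F [-7.    1.33 17.9 ] T [0.07 1.29 0.03] w 0.0176 q6 -1.59
[0.06001057 0.11338227]
```

>>> {"fn": "apply_moves", "kwargs": {"steps": [[0,[0,0,0.02],[0,0,0]],[0.5,[0,0,0],[0,0,0]],[0.5,[0,0,0],[0,0,0]],[0.5,[0,0,0],[0,0,0]],[0.5,[0,0,0],[0,0,0]],[0.5,[0,0,0.3],[0,0,0]],[0.5,[0,0,0.7],[0,0,0]],[0.8,[0,0,1],[0,0,0]],[1,[0.3,0.5,0.8],[0,0,0]],[1,[0,0,0],[0,0,0]]]}}

```text
time: 10.25
tcp_pos: [0.5215, -0.0008, 0.2127]
orientation: [-1.123, 1.259, 1.115]
contact_force: [0.2, 0.5, 0.3]
width: 0.0716
```

>>> {"fn": "apply_moves", "kwargs": {"steps": [[1,[0.3,0,0],[0,0,0]],[1,[0,0,0],[0,0,0]],[1,[0,0,0],[0,0,0]]]}}

```text
time: 10.62
tcp_pos: [0.5338, -0.0019, 0.2084]
orientation: [-1.118, 1.265, 1.12]
contact_force: [0.2, -1.5, -1.1]
width: 0.0924
```

```bash
cat > jm.py <<'E'
from h import *
a=np.radians(83);u=np.array([np.cos(a),np.sin(a)]);v=np.array([-u[1],u[0]])
O=np.array([.5086,.0034])+.004*u
def jf(P): return (P[...,:2]-O)@u*1000,(P[...,:2]-O)@v*1000,P[...,2]*1000
def q(X,Y,Z,sel,lab):
    s=sel&np.isfinite(Z)
    if s.sum()<5: print(lab,"none");return
    print(lab,s.sum(),"u",np.percentile(X[s],[1,5,50,95,99]).round(1),"v",np.percentile(Y[s],[1,5,50,95,99]).round(1),"z",np.percentile(Z[s],[5,50,95]).round(1))
E
python3 - <<'E'
from jm import *
from seg import rects
st();im,P,E,m=shot("wrist");X,Y,Z=jf(P);save(cv2.resize(im,(768,576)),"j3.png")
q(X,Y,Z,(Z>52)&(Z<62)&(X<-54)&(X>-75)&(abs(Y)<25),"fence top")
q(X,Y,Z,(Z>61)&(Z<67)&(X<-13)&(X>-58)&(abs(Y)<30),"shoulder")
q(X,Y,Z,(Z>84)&(Z<95)&(X<-10)&(X>-60)&(abs(Y)<30),"bar")
q(X,Y,Z,(Z>59)&(Z<70)&(X>-13)&(X<10)&(abs(Y)<24),"jaw top")
rects(P,.084,.095,(.45,.55,-.08,.02),"bar");rects(P,.061,.067,(.45,.55,-.08,-.01),"sh")
G=(.40,.53,.2,.35);rects(P,.08,.098,G,"stand/fl");rects(P,.12,.15,G,"handle")
E
```

```text
t 10.62 tcp [ 0.5338 -0.0019  0.2084] zyaw 83.0 xdir [-1.3e-03  1.0e-04 -1.0e+00] ydir [-0.993  0.122  0.001] F [ 0.16 -1.49 -1.12] T [-0.   -0.05 -0.03] w 0.0924 q6 -1.54
fence top 412 u [-67.5 -66.9 -60.9 -56.  -54.7] v [-24.4 -22.4   0.9  22.9  24.4] z [53.6 56.9 59. ]
shoulder 1024 u [-54.2 -53.  -30.1 -16.5 -15.4] v [-26.9 -25.5   6.5  27.1  28.2] z [62.4 64.1 65.4]
bar 533 u [-43.6 -42.6 -34.5 -26.5 -25.9] v [-16.1 -14.7   1.3  16.3  17.1] z [87.5 90.2 91.3]
jaw top 334 u [-8.5 -8.5 -3.8 -0.1  1. ] v [-23.3 -21.1   1.9  21.8  23.6] z [59.9 63.4 65. ]
bar 533 c [504.3 -27.1] LxW [33.5 18.2] longdir -5.9 z 0.0902
sh 914 c [504.4 -27.5] LxW [55.6 39.1] longdir -6.9 z 0.0642
stand/fl 1832 c [465.4 255. ] LxW [81.7 37.3] longdir 9.6 z 0.0883
```

View pics/j3.png

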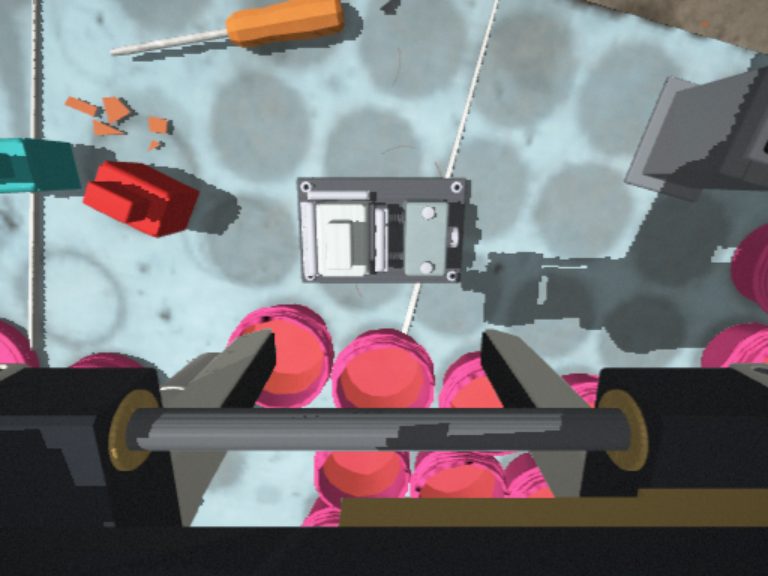

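>>> {"fn": "apply_moves", "kwargs": {"steps": [[1,[-0.2,0.9,0.1],[0,0,-0.3]],[1,[-0.2,0.9,0.1],[0,0,-0.3]],[1,[-0.2,0.9,0],[0,0,-0.3]],[1,[-0.2,0.9,0],[0,0,-0.3]],[1,[-0.3,0.9,0],[0,0,-0.3]],[1,[-0.32,0.99,0],[0,0,0]],[1,[0,0,0],[0,0,0]],[1,[0,0,0],[0,0,0]]]}}

```text
time: 11.68
tcp_pos: [0.4634, 0.2723, 0.2187]
orientation: [-0.923, 1.367, 0.922]
contact_force: [-0.0, -0.7, -0.4]
width: 0.0928
```

Run:
```python
from seg import *
st();im,P,E,m=shot("wrist")
G=(.40,.53,.2,.35);rects(P,.08,.098,G,"stand/fl");rects(P,.12,.15,G,"handle");rects(P,.085,.15,G,"all")
```

```text
t 11.68 tcp [0.4634 0.2723 0.2187] zyaw 68.03 xdir [-3.e-04 -4.e-04 -1.e+00] ydir [-0.927  0.374  0.   ] F [-0.02 -0.71 -0.43] T [ 0.02 -0.04 -0.02] w 0.0928 q6 -0.74
stand/fl 1907 c [462.9 275.4] LxW [70.4 50.1] longdir -21.8 z 0.0885
handle 625 c [462.4 276. ] LxW [33.3 18.2] longdir -21.9 z 0.133
all 2560 c [462.9 275.4] LxW [70.4 50.1] longdir -21.8 z 0.0891
```

>>> {"fn": "apply_moves", "kwargs": {"steps": [[1,[0,0.06,-0.6],[0,0,0]],[1,[0,0,-0.8],[0,0,0]],[1,[0,0,-0.7],[0,0,0]],[1,[0,0,-0.28],[0,0,0]],[0,[0,0,0],[0,0,0]],[0,[0,0,0],[0,0,0]],[0,[0,0,0],[0,0,0]],[0,[0,0,0],[0,0,0]],[0,[0,0,0],[0,0,0]],[0,[0,0,0],[0,0,0]]], "squeeze": 40}}

```text
time: 12.98
tcp_pos: [0.4636, 0.2759, 0.1]
orientation: [-0.922, 1.366, 0.922]
contact_force: [-0.7, 0.5, 0.4]
width: 0.0375
```

>>> {"fn": "apply_moves", "kwargs": {"steps": [[0,[0,0,0],[0,0,0]],[0,[0,0,0],[0,0,0]],[0,[0,0,0],[0,0,0]],[0,[0,0,0],[0,0,0]],[0,[0,0,0.3],[0,0,0]],[0,[0,0,0.7],[0,0,0]],[0,[0,0,0.8],[0,0,0]],[0,[0,0,0.4],[0,0,0]],[0,[0,0,0],[0,0,0]]]}}

```text
time: 14.1
tcp_pos: [0.4642, 0.2761, 0.2118]
orientation: [-0.922, 1.363, 0.921]
contact_force: [0.2, 0.5, -0.9]
width: 0.018
```

```bash
python3 -c "
from h import *
st()"
```

```text
t 14.1 tcp [0.4642 0.2761 0.2118] zyaw 68.01 xdir [ 0.0031  0.0015 -1.    ] ydir [-0.927  0.374 -0.002] F [ 0.21  0.48 -0.93] T [0.04 0.04 0.04] w 0.018 q6 -0.74
```

>>> {"fn": "apply_moves", "kwargs": {"steps": [[0,[0.1,-0.8,0],[0,0,0.2]],[0,[0.1,-0.9,0],[0,0,0.3]],[0,[0.1,-0.9,0],[0,0,0.3]],[0,[0.1,-0.9,0],[0,0,0.3]],[0,[0.2,-0.9,0],[0,0,0.2]],[0,[0.2,-0.8,0],[0,0,0.2]],[0,[0.07,-0.4,0],[0,0,0]],[0,[0,0,-0.4],[0,0,0]],[0,[0,0,-0.3],[0,0,0]],[0,[0,0,0],[0,0,0]]]}}

```text
time: 15.35
tcp_pos: [0.5062, -0.0039, 0.1735]
orientation: [-1.118, 1.266, 1.121]
contact_force: [-0.3, 0.5, -0.5]
width: 0.0178
```

>>> {"fn": "apply_moves", "kwargs": {"steps": [[0,[0,0,0],[0,0,0]],[0,[0,0,0],[0,0,0]]]}}

```text
time: 15.6
tcp_pos: [0.5074, -0.004, 0.1754]
orientation: [-1.12, 1.264, 1.118]
contact_force: [-0.3, 0.2, -0.9]
width: 0.0177
```

```bash
cat >> jm.py <<'E'
def tool():
    s,M=st();d=s["tcp_pos"][:2]-O;print("tool u,v",(d@u*1000).round(2),(d@v*1000).round(2),"tip z",round((s["tcp_pos"][2]-.09)*1000,1),"Fu",round(float(s["contact_force"][:2]@u),2))
E
python3 - <<'E'
from jm import *
tool();im,P,E,m=shot("wrist");X,Y,Z=jf(P);save(cv2.resize(im[100:300,130:390],(780,600)),"g.png")
q(X,Y,Z,(Z>61)&(Z<67)&(X<-13)&(X>-58)&(abs(Y)<30),"shoulder")
q(X,Y,Z,(Z>59)&(Z<66)&(X>-13)&(X<10)&(abs(Y)<24),"jaw top")
for zz in range(80,165,6): q(X,Y,Z,(abs(Z-zz)<3)&(X>-30)&(X<15)&(abs(Y)<30),"z%d"%zz)
E
```

```text
t 15.6 tcp [ 0.5074 -0.004   0.1754] zyaw 83.03 xdir [ 1.e-03 -1.e-04 -1.e+00] ydir [-0.993  0.121 -0.001] F [-0.29  0.21 -0.85] T [-0.03 -0.01  0.02] w 0.0177 q6 -1.55
tool u,v -11.49 0.28 tip z 85.4 Fu 0.17
shoulder 921 u [-54.4 -53.3 -37.9 -16.9 -15.7] v [-27.  -22.2  14.4  27.4  28.2] z [62.4 64.2 65.4]
jaw top 249 u [-8.3 -8.3 -4.   0.4  0.5] v [-6.7 -5.3  9.2 22.8 23.8] z [59.7 63.2 64.9]
z80 11 u [-29.4 -29.1 -26.4 -25.8 -25.8] v [-1.1 -0.3 16.6 17.3 17.3] z [77.2 78.4 82.1]
z86 22 u [-29.1 -29.  -26.3 -12.6 -11.7] v [ 1.4  3.9 12.8 17.  17.2] z [84.8 88.5 88.9]
z92 67 u [-30.  -29.9 -28.  -12.5 -11.2] v [ 1.3  2.   9.7 16.3 17.1] z [89.2 90.4 92.1]
z98 6 u [-13.4 -13.4 -12.  -10.6 -10.6] v [12.6 12.6 12.6 12.8 12.9] z [ 95.4  99.  100. ]
z104 12 u [-14.3 -14.3 -12.   -9.7  -9.7] v [12.2 12.3 12.6 12.8 12.9] z [102.7 104.6 106.9]
z110 9 u [-15.  -14.8 -12.5 -10.1  -9.8] v [12.3 12.3 12.6 12.8 12.9] z [109.5 110.4 112.5]
z116 12 u [-15.  -14.6 -11.6  -9.4  -9. ] v [12.3 12.3 12.6 12.8 12.9] z [113.2 115.7 117.5]
z122 16 u [-15. -15. -12.  -9.  -9.] v [12.3 12.4 12.5 12.9 12.9] z [119.1 121.4 123.4]
z128 20 u [-15.8 -15.7 -12.   -8.3  -8.2] v [12.2 12.4 12.7 12.9 12.9] z [125.8 127.1 129.9]
z134 none
z140 none
z146 none
z152 none
z158 none
z164 50 u [-26.4 -25.  -12.    1.    2.4] v [18.1 22.1 22.7 22.9 23. ] z [164.5 165.6 166.9]
```

View pics/g.png

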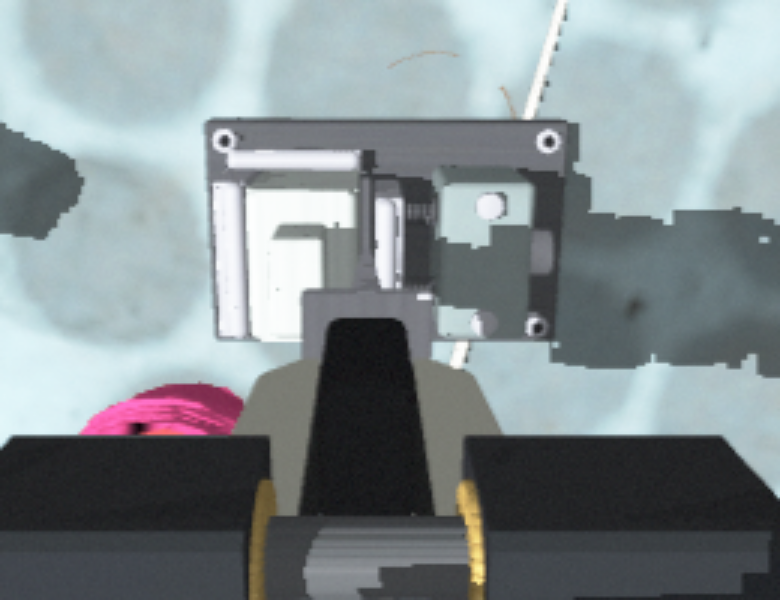

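>>> {"fn": "apply_moves", "kwargs": {"steps": [[0,[0,0,-0.25],[0,0,0]],[0,[0,0,-0.25],[0,0,0]],[0,[0,0,-0.2],[0,0,0]],[0,[0,0,-0.15],[0,0,0]],[0,[0,0,0],[0,0,0]],[0,[0,0,0],[0,0,0]]]}}

```text
time: 16.4
tcp_pos: [0.5073, -0.0042, 0.1326]
orientation: [-1.119, 1.264, 1.119]
contact_force: [0.3, -0.5, -1.3]
width: 0.0175
```

```bash
python3 -c "
from jm import *
tool()"
```

```text
t 16.4 tcp [ 0.5073 -0.0042  0.1326] zyaw 83.02 xdir [ 5.e-04 -1.e-04 -1.e+00] ydir [-0.993  0.122 -0.   ] F [ 0.29 -0.5  -1.27] T [-0.01 -0.04  0.04] w 0.0175 q6 -1.55
tool u,v -11.67 0.36 tip z 42.6 Fu -0.46
```

>>> {"fn": "apply_moves", "kwargs": {"steps": [[0,[0,0,-0.04],[0,0,0]],[0,[0,0,-0.04],[0,0,0]],[0,[0,0,-0.04],[0,0,0]],[0,[0,0,-0.04],[0,0,0]],[0,[0,0,0],[0,0,0]],[0,[0,0,0],[0,0,0]]]}}

```text
time: 17.15
tcp_pos: [0.5071, -0.0042, 0.1243]
orientation: [-1.119, 1.264, 1.119]
contact_force: [-0.2, -0.3, -2.4]
width: 0.0181
```

```bash
python3 -c "
from jm import *
tool()"
```

```text
t 17.15 tcp [ 0.5071 -0.0042  0.1243] zyaw 83.01 xdir [-1.e-04  0.e+00 -1.e+00] ydir [-0.993  0.122  0.   ] F [-0.18 -0.27 -2.35] T [ 0.04 -0.02  0.05] w 0.0181 q6 -1.55
tool u,v -11.69 0.62 tip z 34.3 Fu -0.29
```

>>> {"fn": "apply_moves", "kwargs": {"steps": [[0,[0,0,-0.04],[0,0,0]],[0,[0,0,-0.04],[0,0,0]],[0,[0,0,0],[0,0,0]],[0,[0,0,0],[0,0,0]]]}}

```text
time: 17.65
tcp_pos: [0.5073, -0.0042, 0.1204]
orientation: [-1.119, 1.264, 1.119]
contact_force: [1.2, 1.2, -0.9]
width: 0.0177
```

```bash
cat >> jm.py <<'E'
def avg(n=4):
    f=[];t=[]
    for i in range(n):
        s=r.sense();f.append(s["contact_force"]);t.append(s["torque"]);imaging.camera("wrist")
    f=np.mean(f,0);t=np.mean(t,0);print("avg Fu,Fv,Fz",(f[:2]@u).round(2),(f[:2]@v).round(2),f[2].round(2),"Tu,Tv",(t[:2]@u).round(3),(t[:2]@v).round(3))
E
python3 -c "
from jm import *
tool();avg()"
```

```text
t 17.65 tcp [ 0.5073 -0.0042  0.1204] zyaw 83.01 xdir [ 3.e-04 -0.e+00 -1.e+00] ydir [-0.993  0.122 -0.   ] F [ 1.19  1.24 -0.86] T [-0.03 -0.3  -0.03] w 0.0177 q6 -1.55
tool u,v -11.7 0.41 tip z 30.4 Fu 1.37
avg Fu,Fv,Fz 0.26 -1.18 -1.05 Tu,Tv -0.332 -0.053
```

>>> {"fn": "apply_moves", "kwargs": {"steps": [[0,[0,0,-0.02],[0,0,0]],[0,[0,0,-0.02],[0,0,0]],[0,[0,0,0],[0,0,0]],[0,[0,0,0],[0,0,0]]]}}

```text
time: 18.35
tcp_pos: [0.5071, -0.0041, 0.1183]
orientation: [-1.119, 1.265, 1.119]
contact_force: [0.9, 0.8, 0.7]
width: 0.0178
```

```bash
python3 -c "
from jm import *
tool();avg()"
```

```text
t 18.35 tcp [ 0.5071 -0.0041  0.1183] zyaw 83.01 xdir [-1.e-04  0.e+00 -1.e+00] ydir [-0.993  0.122  0.   ] F [0.94 0.78 0.7 ] T [-0.01 -0.15 -0.05] w 0.0178 q6 -1.55
tool u,v -11.68 0.61 tip z 28.3 Fu 0.89
avg Fu,Fv,Fz 0.5 -0.6 0.27 Tu,Tv -0.147 -0.045
```

```bash
cat >> jm.py <<'E'
def look(name=None):
    im,P,E,m=shot("wrist");X,Y,Z=jf(P)
    if name: save(cv2.resize(im[100:300,130:390],(780,600)),name)
    q(X,Y,Z,(Z>61)&(Z<67)&(X<-13.5)&(X>-58)&(Y>13)&(Y<28),"shoulder")
    q(X,Y,Z,(Z>86)&(Z<94)&(X<-20)&(X>-58)&(abs(Y)<20),"bar")
    q(X,Y,Z,(Z>60)&(Z<66)&(X>-11)&(X<10)&(Y>14)&(Y<24),"jaw top")
    q(X,Y,Z,(Z>52)&(Z<66)&(X>6)&(X<55)&(Y>14)&(Y<28),"housing")
    q(X,Y,Z,(Z>52)&(Z<59)&(X<-54)&(X>-75)&(Y>5)&(Y<24),"fence top")
E
python3 -c "
from jm import *
look('g2.png')"
```

```text
shoulder 709 u [-54.4 -52.8 -34.7 -16.9 -16. ] v [13.3 14.3 21.4 27.4 27.8] z [63.  64.4 65.6]
bar 573 u [-44.6 -43.9 -37.3 -30.  -29.3] v [-9.7 -5.   7.2 17.  17.4] z [88.7 90.3 91.4]
jaw top 119 u [-8.4 -8.3 -4.2  0.2  0.3] v [14.3 14.6 19.4 23.8 23.9] z [60.5 63.4 64.9]
housing 589 u [15.5 16.4 31.1 46.6 48.1] v [14.  14.7 21.3 27.3 27.6] z [54.8 56.4 60.7]
fence top 242 u [-67.6 -67.1 -61.4 -56.7 -56.3] v [ 5.1  5.8 14.5 22.8 23.6] z [53.6 57.1 58.7]
```

View pics/g2.png

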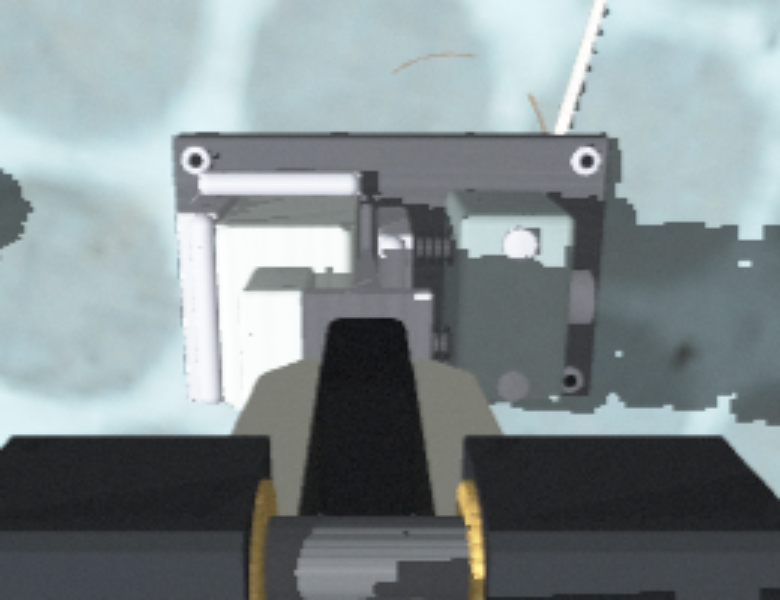

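>>> {"fn": "apply_moves", "kwargs": {"steps": [[0,[0,0,-0.02],[0,0,0]],[0,[0,0,-0.02],[0,0,0]],[0,[0,0,-0.02],[0,0,0]],[0,[0,0,0],[0,0,0]],[0,[0,0,0],[0,0,0]]]}}

```text
time: 19.23
tcp_pos: [0.5071, -0.0042, 0.1153]
orientation: [-1.119, 1.264, 1.119]
contact_force: [0.6, 0.8, 0.0]
width: 0.0178
```

```bash
python3 -c "
from jm import *
tool();avg();look()"
```

```text
t 19.23 tcp [ 0.5071 -0.0042  0.1153] zyaw 83.01 xdir [-1.e-04 -0.e+00 -1.e+00] ydir [-0.993  0.122  0.   ] F [0.64 0.81 0.04] T [-0.01 -0.1  -0.05] w 0.0178 q6 -1.55
tool u,v -11.68 0.6 tip z 25.3 Fu 0.89
avg Fu,Fv,Fz 0.26 -0.48 -0.17 Tu,Tv -0.146 -0.026
shoulder 727 u [-54.9 -53.2 -35.1 -17.6 -16. ] v [13.3 14.3 21.4 27.3 27.9] z [62.9 64.6 65.7]
bar 615 u [-45.2 -44.5 -37.9 -29.8 -29.1] v [-10.5  -5.9   7.6  16.9  17.3] z [88.5 90.5 91.5]
jaw top 127 u [-8.4 -8.4 -4.3  0.1  1. ] v [14.3 14.7 19.2 23.7 24. ] z [60.4 63.1 64.7]
housing 615 u [15.4 16.3 30.9 46.7 48.1] v [14.4 14.8 21.7 27.3 27.9] z [54.6 56.4 60.6]
fence top 242 u [-67.6 -67.1 -61.6 -57.1 -56.7] v [ 5.2  6.2 14.9 23.2 24. ] z [53.4 57.1 58.6]
```

>>> {"fn": "apply_moves", "kwargs": {"steps": [[0,[0,0,-0.02],[0,0,0]],[0,[0,0,-0.02],[0,0,0]],[0,[0,0,0],[0,0,0]],[0,[0,0,0],[0,0,0]]]}}

```text
time: 19.98
tcp_pos: [0.5071, -0.0042, 0.1134]
orientation: [-1.119, 1.264, 1.119]
contact_force: [0.9, 0.2, 0.8]
width: 0.0179
```

```bash
python3 -c "
from jm import *
tool();avg();look()"
```

```text
t 19.98 tcp [ 0.5071 -0.0042  0.1134] zyaw 83.01 xdir [ 1.e-04  0.e+00 -1.e+00] ydir [-0.993  0.122 -0.   ] F [0.85 0.19 0.83] T [ 0.06 -0.18 -0.03] w 0.0179 q6 -1.55
tool u,v -11.68 0.54 tip z 23.4 Fu 0.3
avg Fu,Fv,Fz -0.22 -0.62 1.15 Tu,Tv -0.141 -0.031
shoulder 765 u [-55.2 -53.3 -34.8 -17.6 -16. ] v [13.2 14.1 21.6 27.6 27.9] z [62.4 64.5 65.7]
bar 617 u [-45.  -44.5 -37.9 -29.7 -28.9] v [-11.2  -5.9   7.5  16.9  17.2] z [88.8 90.5 91.6]
jaw top 130 u [-8.4 -8.4 -4.3  0.9  1. ] v [14.3 14.7 19.1 23.3 23.8] z [60.2 63.3 65.1]
housing 625 u [15.2 16.5 31.  46.8 48.3] v [14.2 14.5 21.4 27.3 27.6] z [54.7 56.4 60.6]
fence top 243 u [-67.4 -67.  -61.7 -57.1 -56.7] v [ 5.3  5.8 14.8 22.7 23.6] z [53.6 57.1 58.8]
```

>>> {"fn": "apply_moves", "kwargs": {"steps": [[0,[0,0,-0.02],[0,0,0]],[0,[0,0,0],[0,0,0]],[0,[0,0,0],[0,0,0]],[0,[0,0,0],[0,0,0]]]}}

```text
time: 20.72
tcp_pos: [0.5071, -0.0042, 0.1124]
orientation: [-1.119, 1.264, 1.119]
contact_force: [-0.2, 0.2, 1.2]
width: 0.0176
```

```bash
python3 -c "
from jm import *
tool();avg(8);look('g3.png')"
```

```text
t 20.73 tcp [ 0.5071 -0.0042  0.1124] zyaw 83.01 xdir [ 1.e-04 -0.e+00 -1.e+00] ydir [-0.993  0.122 -0.   ] F [-0.18  0.21  1.17] T [ 0.02 -0.15  0.02] w 0.0176 q6 -1.55
tool u,v -11.69 0.54 tip z 22.4 Fu 0.19
avg Fu,Fv,Fz 0.07 -0.33 1.81 Tu,Tv -0.16 -0.038
shoulder 770 u [-55.  -53.3 -35.  -17.6 -16. ] v [13.3 14.3 21.3 27.6 27.9] z [62.5 64.5 65.7]
bar 621 u [-45.3 -44.5 -37.9 -29.6 -28.8] v [-11.   -6.    7.7  16.8  17.3] z [88.8 90.4 91.6]
jaw top 134 u [-8.4 -8.4 -4.3  0.8  0.9] v [14.1 14.5 19.2 23.6 23.9] z [60.5 63.  64.9]
housing 628 u [15.2 16.4 30.9 46.6 48.1] v [14.3 14.7 21.6 27.6 27.8] z [55.  56.3 60.6]
fence top 247 u [-67.4 -66.9 -61.7 -57.2 -56.8] v [ 5.2  6.1 15.  23.2 23.9] z [53.6 57.2 58.6]
```

View pics/g3.png

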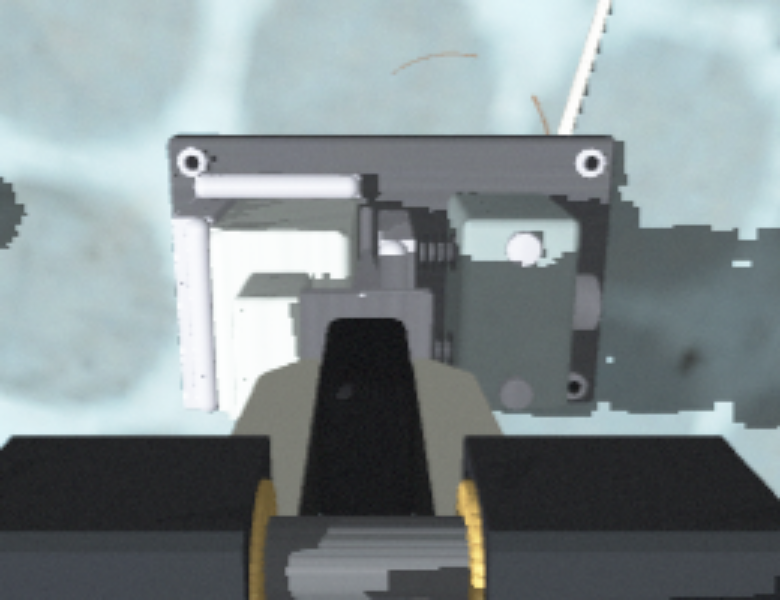

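>>> {"fn": "apply_moves", "kwargs": {"steps": [[0,[0,0,-0.02],[0,0,0]],[0,[0,0,0],[0,0,0]],[0,[0,0,0],[0,0,0]],[0,[0,0,0],[0,0,0]],[0,[0,0,0],[0,0,0]]]}}

```text
time: 21.8
tcp_pos: [0.5071, -0.0041, 0.1114]
orientation: [-1.119, 1.264, 1.119]
contact_force: [0.6, 0.0, 2.4]
width: 0.0178
```

```bash
python3 -c "
from jm import *
tool();avg(10);look()"
```

```text
t 21.8 tcp [ 0.5071 -0.0041  0.1114] zyaw 83.02 xdir [ 0. -0. -1.] ydir [-0.993  0.122 -0.   ] F [0.62 0.03 2.41] T [ 0.04 -0.18 -0.06] w 0.0178 q6 -1.55
tool u,v -11.66 0.56 tip z 21.4 Fu 0.1
avg Fu,Fv,Fz 0.14 -0.7 2.23 Tu,Tv -0.18 -0.057
shoulder 748 u [-54.8 -53.1 -34.8 -17.5 -15.9] v [13.3 14.4 21.3 27.3 27.8] z [63.  64.6 65.8]
bar 618 u [-45.3 -44.6 -37.9 -29.5 -28.8] v [-10.6  -5.9   7.9  16.9  17.3] z [88.5 90.4 91.5]
jaw top 126 u [-8.4 -7.6 -4.3  0.   0.8] v [14.1 14.4 19.  23.6 23.8] z [60.2 63.3 64.9]
housing 638 u [15.3 16.4 31.  46.5 48.1] v [14.1 14.8 21.6 27.8 28. ] z [54.9 56.4 60.6]
fence top 237 u [-67.5 -67.  -61.7 -57.  -56.7] v [ 5.3  5.9 14.4 23.1 23.8] z [53.5 57.  58.6]
```

```bash
python3 -c "
from h import *
print(r.close_job())"
```

```text
the job is handed in; nothing more can be done
None
```

I put the insert in the pocket and let it go. I then took the gauge from its stand and slid its blade into the gap, and handed the job in at about 22 s of the 72 s allowed.

**Last checks:**
- **Insert:** the camera shows it seated flat and square. The blade pushed it about 0.8 mm back against the fence, and it stayed flat.
- **Gauge:** it is still gripped, upright and within about 0.1° of the jig's axis. The tip is about 45 mm below the jaw lip and 9 mm clear of the jig base.
- **Drag:** upward force from the blade rose steadily to about 3.3 N above its weight, with almost no sideways force (0.1 N). I take that to mean about 4 N on each face and the jaw pushed back roughly 0.5 mm.

**Less certain:** the jaw's movement is worked out from the drag and the blade's taper. The taper alone gave slightly more, up to about 0.8 mm. The depth image only showed a shift within its error of about 0.7 mm, so it does not confirm the figure.

I did not measure the cup, tub and lid again at the end. The arm felt no unexpected contact on the way.

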